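Build the covered weighing stack on the scale

ROBOT

A 6-joint arm with a two-finger parallel gripper is mounted at the origin on a cart in front of the work surface, level with it; the furniture and walls round the work are solid. World frame = base frame: x ahead of the robot, y to its left, z up, the work surface at z = 0. Lengths are in m, angles in rad, forces in N, time in s.
With the tool pointing down it reaches from about 0.3 to 0.85 m from the base axis. Payload 4.2 kg.
Tool frame: the origin (TCP) lies midway between the tips of the shut fingers; the grasp point (between the pads) lies 19 mm behind it (pinch_z is the distance from the TCP to the grasp point, in m); x points along the fingers, y is the direction in which the jaws open and shut, and the axes are right-handed (so a half turn about x gives the same grasp; the last joint's range is limited). The gripper opens to 91 mm and grips with 3 to 60 N. Pads are 32 mm wide; open, the fingers measure 118 mm over their backs; the gripper's body (76 mm by 178 mm) begins 60 mm behind the grasp point.
Start: joints at [1.205, 0.32, 1.565, -0, 1.257, -0.02], TCP at [0.195, 0.541, 0.181] pointing down, gripper open.
Joint ranges: [-3.11, 3.11], [-0.84, 2.01], [0.21, 2.61], [-1.34, 4.49], [0.05, 2.63], [-2.56, 2.56]. Speed limits (rad/s): [2.57, 2.57, 3.14, 3.14, 3.14, 3.14].

INTERFACE

Orientations are given as a unit quaternion [x, y, z, w].
In Python, from bench import get_obs, read_camera, hand_in, boxes_of, pinch_z gives the robot as it stands. The module is installed in compiled form; this text tells all that it offers.
- The arm moves only by the tool play_rows, never from a script. Its argument "motion" is a list of rows, each a list of 2 entries, a list of its own where there are three numbers: the shift along the tool's x, y, z in cm, then the turn about the tool's x in degrees. A call has 1 to 12 rows; each row is the pose to reach, as a shift and turn from the pose measured when the call began, along the tool's axes at that moment; what a row does not reach only later rows make up. A row lasts 1/8 s, in which the tool goes at most 62.5 mm and 10.7 degrees, less where a joint would pass 70% of its speed; a pose out of reach is approached as far as the arm can. A call with a gripper value outside its range is refused whole. "jaw" is the opening, from 0 (shut) to 1 (fully open), set as the call begins (left out, the last holds). The fingers move at their own pace and stop on an object; "grip_force" is the grip in N (left out, the last holds). Time passes only in rows, so rows that repeat a pose let the fingers close. It gives the time, the measured TCP pose, the force and the opening at its end, in the units of the state.
- get_obs(): the state, without advancing time (a new reading comes with each control period).
- read_camera(name): name is "side" or "top"; returns a dict with "color" (480x640x3 uint8, blue, green, red), "camera_matrix" (3x3 intrinsics, pixels), "k1" (the pictures are not rectified: a ray, as slopes to the right and down, at radius r is drawn at 1 + k1 r^2 times it, then the intrinsics apply), "origin" and "rotation" of the camera in the world. Camera axes: x right, y down, z forward; pixel columns grow to the right and rows downward; lengths in m; the calibration is good to about 2 mm. A picture is of the moment at which its call begins. There is no depth.
- hand_in(): hands the job in, once; it reports no verdict.
Trained networks look in a picture, given as the dict that the camera call returned (one of the last four; its "shot" number tells which), for a name from the list of things; names that differ only in an ending like _2 or _b are one class to them, and where a whole thing is asked for, a point or a joint stands for the part that bears it (a point fixed in the world has none). Each returns a list of dicts, best first, with "confidence" (0 to 1); they miss things now and then, are a little off and sometimes report something else, mostly with a low value. They report only what shows in the picture. A call takes as long as a camera call. They do not tell look-alikes from the thing itself.
- boxes_of(picture, query): "location" ([x, y, z] in m, in world coordinates, good to about 4 mm: the middle of the surface that is visible of it).
The state is a dict: "time": time; "q": joint angles; "dq": joint speeds; "effort": joint torques, N m; "tool_pos": TCP position; "tool_rot": TCP orientation; "force": force on the tool from outside, world axes, zero at the start; "wrist_torque": the same for the moment, N m; "grip_width": opening from 0.0 (shut) to 1.0 (fully open).
Only numpy, scipy, OpenCV 4.12 (cv2) and the standard library are available. Lean on these libraries where they do the work, as an engineer would, in place of code of your own. Each camera call takes 0.05 s, during which the arm holds its last target. There are 200 camera calls.

TASK

Set the glass beaker up for weighing on the scale, building from the bottom up and letting each thing go before you fetch the next: lay the tape roll flat in the middle of the scale's platform as a stand, stand the glass beaker upright on the middle of the roll, cover the beaker's mouth with the closed petri dish, centred, and lay the wax block flat on the middle of the petri dish to hold it down. Do not tip the glass beaker, and leave the plastic beaker and the rubber stopper where they stand.

Things in the scene. Friction and masses are not known exactly. Their poses are not given: they have to be found in the camera images.
- scale_pan (a point): centre of the top face of the bench scale's raised platform. The scale (170 x 230 mm, does not move) has a white body 24 mm high and a blue platform, about 148 mm square with rounded corners, whose flat top is 37 mm above the worktop. Axes as the scale's: z up; y runs from the key and display end (nearest the robot) to the plain end; the whole body reaches from 143 mm behind this point (-y) to 87 mm beyond it (+y), and 87 mm to -x, 83 mm to +x
- tape_roll: beige roll of tape lying flat, outside diameter 68 mm, 19 mm high, with a hole through the middle; origin at the centre of its underside, z up
- beaker_glass: small clear glass beaker, open at the top, standing upright; 51 mm across (55 mm at the spout, which is on the y axis), 68 mm high; origin at the centre of its underside, z up
- petri_dish: closed shallow round plastic petri dish with pale filling, lying flat; diameter 63 mm, 13 to 14 mm high; origin at the centre of its underside, z up
- wax_block: cream-coloured wax block lying flat, 30 mm along its x, 46 mm along its y, 22 mm high; origin at the centre of its underside, z up
- beaker_pp: BYSTANDER, not to be moved: larger whitish plastic beaker, 64 mm diameter, 78 mm high, with a little red dye on its bottom, loose; origin at the centre of its underside
- rubber_stopper: BYSTANDER, not to be moved: red-brown rubber stopper, 26 mm diameter, 26 mm high, loose; origin at the centre of its underside
Mind the look-alikes: they are no part of the job. Of the things like the wax_block, leave any that is pink; of the rest the smaller one is meant. What is shaped like the tape_roll but orange is not meant.

How it is judged:
By the outcome, as a careful person would: the job done as asked, in the order asked, and still so for the second after the job is handed in, with the robot touching nothing.
It also fails if it takes over 128 s, if anything falls off the work surface, if the arm or the gripper's body presses on something with over 40 N, if the wrist force passes 120 N, or if a joint passes its speed limit or range.

## Working session

There is one attempt and no reset: what is moved stays moved. The work goes in short steps, Python scripts to look and compute and a tool call to move; the robot and the scene stay as the last step left them, time stands still between calls to the robot, and variables do not carry over. Pictures are saved under pics/ and viewed, about 12 in all and at most 16, crops included, and the job is handed in when it is done.

Besides the shell and the picture viewer there is one more tool, called after "Request:" as name(argument=value, ...) on one line, values as JSON. play_rows: Moves the arm, as the interface text tells. Its arguments: {"type":"object","properties":{"motion":{"type":"array","items":{"type":"array"}},"jaw":{"type":"number"},"grip_force":{"type":"number"}},"required":["motion"]}

```bash
mkdir -p pics; python3 - <<'E'
from bench import *
import cv2
o=get_obs(); print(o); print(pinch_z)
for n in("top","side"):
    p=read_camera(n); cv2.imwrite(f"pics/{n}0.png",p["color"]); print(n,p["camera_matrix"],p["k1"],p["origin"],p["rotation"])
    for q in["scale_pan","tape_roll","beaker_glass","petri_dish","wax_block","beaker_pp","rubber_stopper"]:
        try:
            for b in boxes_of(p,q): print(n,q,[round(float(v),3) for v in b["location"]],round(b["confidence"],2))
        except Exception as e: print(q,e)
E
```

```text
{'time': 0.0, 'q': array([ 1.20502042e+00,  3.20305962e-01,  1.56567796e+00, -2.43131529e-05,
        1.25739072e+00, -1.99935086e-02]), 'dq': array([ 0.00184584,  0.00042481, -0.00054028, -0.00141043, -0.00048029,
       -0.00037069]), 'effort': array([-3.78450732e-04, -4.12457836e+01, -2.31974655e+01,  7.26756337e-02,
        4.57065669e-02, -1.41254291e-04]), 'tool_pos': array([0.19468885, 0.54043906, 0.18061267]), 'tool_rot': array([ 0.12102182,  0.69667781, -0.12226165,  0.69645232]), 'force': array([ 0.33487383, -0.47073155,  0.39866139]), 'wrist_torque': array([ 0.02685493, -0.00940647,  0.01788906]), 'grip_width': 0.9979152120946254}
0.0188
top [[436.42088885   0.         318.81144269]
 [  0.         436.42088885 245.50743025]
 [  0.           0.           1.        ]] -0.013690504045622894 [0.26391605 0.05995196 1.1910526 ] [ 0.70954516 -0.69775433  0.08004262 -0.0572516 ]
top tape_roll [0.345, -0.409, 0.02] 0.63
top tape_roll [0.466, -0.399, 0.015] 0.59
top beaker_glass [0.643, -0.008, 0.028] 0.94
top beaker_glass [0.448, 0.383, 0.021] 0.6
top petri_dish [0.562, -0.391, 0.0
[... 183 characters left out ...]
pp [0.447, 0.382, 0.02] 0.41
top rubber_stopper [0.453, 0.001, 0.03] 0.65
side [[445.08518734   0.         313.29841479]
 [  0.         445.08518734 236.24716717]
 [  0.           0.           1.        ]] -0.02577694733461044 [-0.05418552 -0.72101712  0.8648629 ] [ 0.86273393 -0.28892753  0.12244918 -0.39650631]
side scale_pan [0.545, 0.188, 0.031] 0.93
side tape_roll [0.461, -0.402, 0.016] 0.79
side tape_roll [0.342, -0.409, 0.011] 0.58
side beaker_glass [0.619, -0.014, 0.043] 0.81
side petri_dish [0.56, -0.393, 0.015] 0.85
side wax_block [0.424, 0.472, 0.026] 0.74
side wax_block [0.354, 0.369, 0.024] 0.46
side beaker_pp [0.574, 0.377, 0.055] 0.87
side beaker_pp [0.454, -0.004, 0.019] 0.39
```

View pics/top0.png

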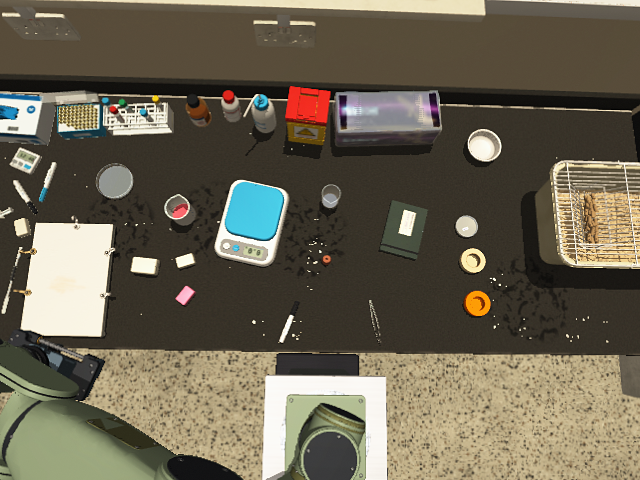

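View pics/side0.png

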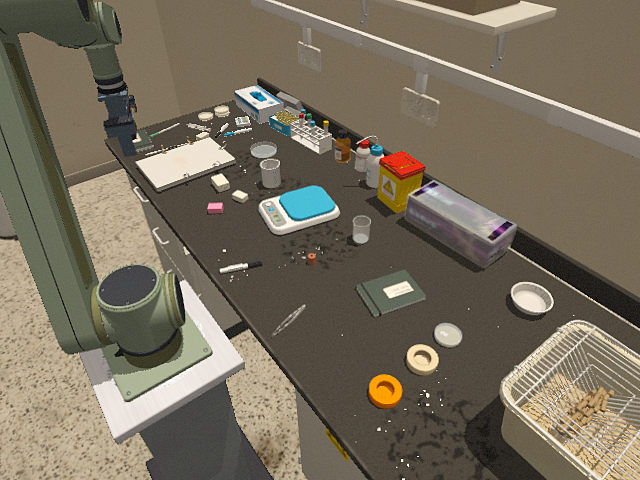

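The top view shows the beige tape at (473,261), the petri dish at (467,227), the glass beaker at (331,196), the blue platform at (253,211) and the small cream wax block at (185,261). The side view agrees. The larger wax block (145,266), the pink one (185,295) and the orange roll (478,303) are the look-alikes to leave.

```bash
cat > h.py <<'E'
import numpy as np, cv2
from scipy.spatial.transform import Rotation as R
from bench import *
def w2p(p,X):
    c=R.from_quat(p["rotation"]).inv().apply(np.atleast_2d(X)-p["origin"]); s=c[:,:2]/c[:,2:]
    s=s*(1+p["k1"]*(s**2).sum(1))[:,None]; K=p["camera_matrix"]; return s*[K[0,0],K[1,1]]+K[:2,2]
def p2w(p,uv,z):
    uv=np.atleast_2d(np.float64(uv)); K=p["camera_matrix"]
    s=cv2.undistortPoints(uv[:,None],K,np.array([p["k1"],0,0,0.]))[:,0]
    d=R.from_quat(p["rotation"]).apply(np.c_[s,np.ones(len(s))]); o=p["origin"]
    return o+d*((z-o[2])/d[:,2])[:,None]
def yaw(): # direction of jaw (tool y) in the world, and tool axes
    M=R.from_quat(get_obs()["tool_rot"]).as_matrix(); return M
def go(x,y,z,jawdeg=None):
    o=get_obs(); M=R.from_quat(o["tool_rot"]).as_matrix()
    s=M.T@(np.array([x,y,z])-o["tool_pos"])*100
    t=0
    if jawdeg is not None:
        a=np.radians(jawdeg); d=M.T@[np.cos(a),np.sin(a),0]
        t=np.degrees(np.arctan2(d[2],d[1])); t=(t+90)%180-90
    print("shift cm",s.round(2),"turn",round(t,1)); return s,t
def crop(p,X,h,name,s=4):
    u,v=w2p(p,X)[0].astype(int); c=p["color"][max(v-h,0):v+h,max(u-h,0):u+h]
    return cv2.resize(c,None,fx=s,fy=s,interpolation=cv2.INTER_CUBIC),(u-h,v-h)
E
python3 - <<'E'
from h import *
print(yaw().round(3))
p=read_camera("top"); s=read_camera("side")
def mask(p,lo,hi,c,h):
    hsv=cv2.cvtColor(p["color"],cv2.COLOR_BGR2HSV); m=cv2.inRange(hsv,np.array(lo),np.array(hi)); k=np.zeros_like(m); u,v=w2p(p,c)[0].astype(int); k[v-h:v+h,u-h:u+h]=255
    m=m&k; cs,_=cv2.findContours(m,cv2.RETR_EXTERNAL,cv2.CHAIN_APPROX_NONE); return max(cs,key=cv2.contourArea)[:,0].astype(float)
for n,q in(("top",p),("side",s)):
  for nm,lo,hi,c,z in(("scale",(90,100,60),(110,255,255),(.545,.188,.037),.037),("tape",(10,25,100),(35,140,255),(.464,-.4,.015),.019),("wax",(10,8,120),(40,140,255),(.449,.384,.02),.022),("waxbig",(10,8,120),(40,140,255),(.426,.48,.02),.022),("petri",(0,0,90),(180,70,255),(.561,-.392,.014),.0135)):
    try:
        w=p2w(q,mask(q,lo,hi,c,45 if nm=="scale" else 17),z)[:,:2]*1000
        r=cv2.minAreaRect(w.astype(np.float32)); print(n,nm,np.round(r[0],1),np.round(r[1],1),round(r[2],1))
    except Exception as e: print(n,nm,e)
tiles=[]
for q in(p,s):
  for c in((.464,-.4,.02),(.561,-.392,.014),(.64,-.008,.04),(.449,.384,.02)):
    t,_=crop(q,c,20,"",5); tiles.append(cv2.copyMakeBorder(t,0,0,0,0,0))
print([t.shape for t in tiles]); cv2.imwrite("pics/c1.png",np.vstack([np.hstack(tiles[:4]),np.hstack(tiles[4:])]))
E
```

```text
[[ 0.     0.339  0.941]
 [ 0.     0.941 -0.339]
 [-1.     0.    -0.   ]]
top scale [584.6 201.4] [143.  151.8] 78.3
top tape [ 462.9 -402.2] [67.5 68.3] 33.2
top wax [447.8 383.8] [29.7 47.6] 18.7
top waxbig [432.  492.1] [67.1 42. ] 85.3
top petri [ 562.1 -390.4] [60.8 63.8] 1.2
side scale [582.4 199. ] [153.3 153.1] 78.0
side tape [ 460.2 -404.1] [75.7 65.8] 44.5
side wax [443.4 375.3] [45.5 65.9] 15.5
side waxbig [429.1 487. ] [104.2  50.8] 84.0
side petri [ 557.6 -393.1] [70.6 64.2] 19.7
[(200, 200, 3), (200, 200, 3), (200, 200, 3), (200, 200, 3), (200, 200, 3), (200, 200, 3), (200, 200, 3), (200, 200, 3)]
```

View pics/c1.png

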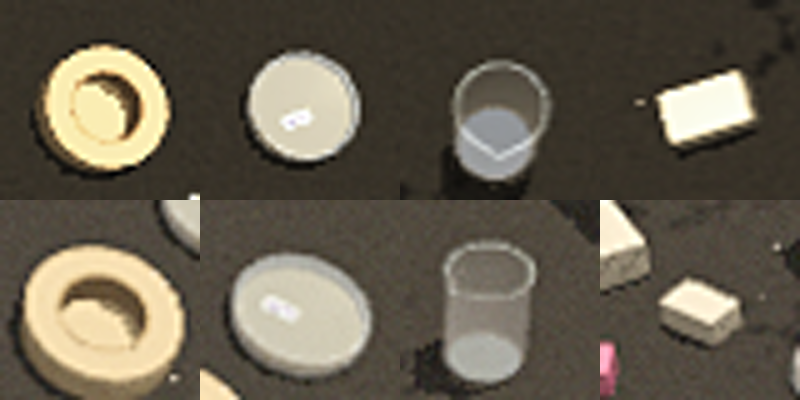

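```bash
python3 - <<'E'
from h import *
p=read_camera("top"); s=read_camera("side")
def px(q,c,t,e): 
    u,v=w2p(q,c)[0].astype(int)-20; return [u+(t[0]+.5)/5-.5,v+(t[1]+.5)/5-.5]
c=(.64,-.008,.04)
print("top rim",p2w(p,px(p,c,(101,108),0),.068),"base",p2w(p,px(p,c,(92,143),0),.003))
print("side rim",p2w(s,px(s,c,(90,70),0),.068),"base",p2w(s,px(s,c,(84,158),0),.003))
go(.30,.40,.30,40); go(.45,.1,.30,10)
s,t=go(.463,-.402,.12,50); print("final jaw 130=-50: raw turn", 120)
E
```

```text
top rim [[ 0.62957719 -0.00526387  0.068     ]] base [[ 0.62988081 -0.00409319  0.003     ]]
side rim [[ 0.6299419  -0.00496756  0.068     ]] base [[ 0.62882022 -0.00615942  0.003     ]]
shift cm [-11.85  -9.7   14.66] turn 30.2
shift cm [-11.86 -32.84  38.94] turn 60.2
shift cm [  6.14 -79.63  57.18] turn 20.2
final jaw 130=-50: raw turn 120
```

Request:
play_rows(motion=[[[-6, -5, 7], 10], [[-11.9, -9.7, 14.7], 20], [[-11.9, -15, 20], 30], [[-11.9, -20, 25], 40], [[-11.9, -26, 31], 50], [[-11.9, -32.8, 38.9], 60], [[-11.9, -39, 42], 70], [[-11.9, -46, 45], 80], [[-11.9, -52, 47], 90], [[-11.9, -59, 50], 100], [[-11.9, -66, 53], 110], [[-11.9, -72, 55], 120]], jaw=1)

```text
time: 2.5
tool_pos: [0.4499, -0.1249, 0.2992]
tool_rot: [0.665, 0.241, -0.664, 0.241]
force: [1.2, 0.8, 0.8]
grip_width: 1.003
```

```bash
python3 - <<'E'
from h import *
o=get_obs();print(o["tool_pos"],o["q"],yaw()[:,1])
go(.463,-.402,.12,-50);go(.463,-.402,.05,-50);go(.463,-.402,.004,-50)
E
```

```text
[ 0.44993034 -0.12487775  0.29923867] [-2.95705372e-01  9.02552026e-02  1.56984732e+00  4.32672658e-04
  1.48050704e+00  5.79577447e-01] [ 6.40749656e-01 -7.67749656e-01  5.86518765e-04]
shift cm [17.92 22.1  16.77] turn -0.2
shift cm [24.92 22.1  16.78] turn -0.2
shift cm [29.52 22.1  16.78] turn -0.2
```

Request:
play_rows(motion=[[[3, 4, 3], 0], [[7, 9, 7], 0], [[11, 13, 10], 0], [[14, 17, 13], 0], [[17.9, 22.1, 16.8], 0], [[17.9, 22.1, 16.8], 0], [[19.5, 22.1, 16.8], 0], [[21.5, 22.1, 16.8], 0], [[23.5, 22.1, 16.8], 0], [[24, 22.1, 16.8], 0], [[24, 22.1, 16.8], 0], [[24, 22.1, 16.8], 0]])

```text
time: 4.0
tool_pos: [0.4635, -0.4022, 0.0604]
tool_rot: [0.665, 0.24, -0.664, 0.242]
force: [0.8, -0.3, -0.4]
grip_width: 1.0
```

```bash
python3 - <<'E'
from h import *
o=get_obs();print(o["tool_pos"])
go(.463,-.402,.004,-50)
p=read_camera("top"); s=read_camera("side")
a,_=crop(p,(.463,-.402,.03),35,"",8);b,_=crop(s,(.463,-.402,.03),35,"",8)
cv2.imwrite("pics/c2.png",cv2.resize(np.hstack([a,b]),(800,400)))
E
```

```text
[ 0.46352232 -0.40218003  0.0604293 ]
shift cm [ 5.64 -0.06  0.04] turn -0.1
```

View pics/c2.png

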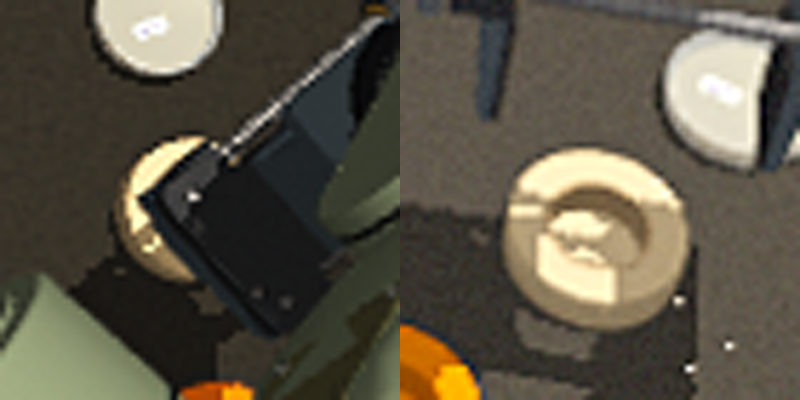

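Both fingers straddle the roll: the side crop has the tips at about (490,110) and (775,160). Going down.

Request:
play_rows(motion=[[[1.5, 0, 0], 0], [[3, 0, 0], 0], [[4.4, 0, 0], 0], [[5.3, 0, 0], 0], [[5.6, 0, 0], 0], [[5.6, 0, 0], 0]])

```text
time: 4.85
tool_pos: [0.4635, -0.4025, 0.0041]
tool_rot: [0.665, 0.24, -0.664, 0.242]
force: [-0.1, 0.6, 0.4]
grip_width: 0.998
```

Request:
play_rows(motion=[[[0, 0, 0], 0], [[0, 0, 0], 0], [[0, 0, 0], 0], [[0, 0, 0], 0], [[0, 0, 0], 0], [[0, 0, 0], 0], [[-1, 0, 0], 0], [[-3, 0, 0], 0], [[-6, 0, 0], 0], [[-10, 0, 0], 0], [[-14, 0, 0], 0], [[-14, 0, 0], 0]], jaw=0, grip_force=25)

```text
time: 6.35
tool_pos: [0.4651, -0.4041, 0.1487]
tool_rot: [0.667, 0.238, -0.663, 0.244]
force: [-0.2, 0.1, 0.6]
grip_width: 0.002
```

```bash
python3 - <<'E'
from h import *
o=get_obs();print(o["tool_pos"],o["grip_width"],o["q"])
for z in(.2,.08,.041): go(.5840,.2005,z,12)
E
```

```text
[ 0.46510052 -0.40406914  0.14869301] 0.002190693119788457 [-7.34510917e-01  3.98653251e-01  1.52789808e+00  9.84331015e-04
  1.20374212e+00  1.40322496e-01]
shift cm [ -5.44 -38.73 -47.88] turn -62.1
shift cm [  6.56 -38.86 -47.85] turn -62.1
shift cm [ 10.46 -38.91 -47.85] turn -62.1
```

The jaws closed on nothing, so I'm looking again.

```bash
python3 - <<'E'
from h import *
p=read_camera("top"); s=read_camera("side")
a,_=crop(p,(.463,-.402,.03),45,"",8);b,_=crop(s,(.463,-.402,.03),45,"",8)
cv2.imwrite("pics/c3.png",cv2.resize(np.hstack([a,b]),(800,400)))
E
```

```text
(no output)
```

View pics/c3.png

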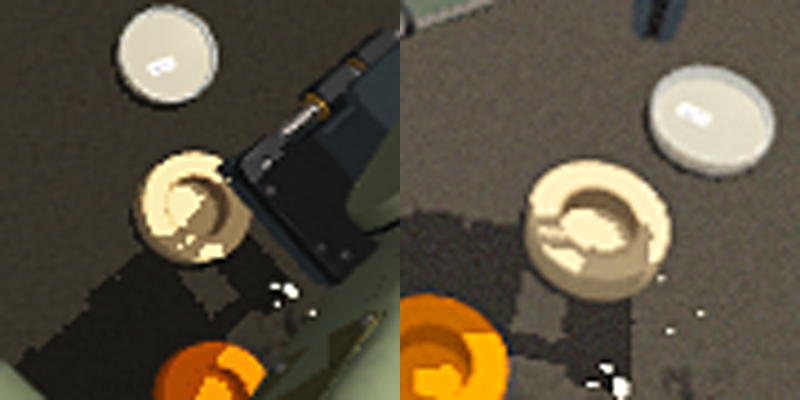

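```bash
python3 - <<'E'
from h import *
for n in("top","side"):
    p=read_camera(n)
    for b in boxes_of(p,"tape_roll"): print(n,b["location"],b["confidence"])
    hsv=cv2.cvtColor(p["color"],cv2.COLOR_BGR2HSV); m=cv2.inRange(hsv,np.array((10,25,70)),np.array((35,140,255)));k=np.zeros_like(m); u,v=w2p(p,(.463,-.402,.015))[0].astype(int); k[v-17:v+17,u-17:u+17]=255
    cs,_=cv2.findContours(m&k,cv2.RETR_EXTERNAL,cv2.CHAIN_APPROX_NONE); w=p2w(p,max(cs,key=cv2.contourArea)[:,0],.019)[:,:2]*1000
    print(cv2.minAreaRect(w.astype(np.float32)), w.min(0),w.max(0))
E
```

```text
top [0.4602, -0.397, 0.017] 0.88
top [0.3507, -0.4, 0.0178] 0.83
((460.8446960449219, -396.9183044433594), (67.81099700927734, 67.6632080078125), 22.11843490600586) [ 429.35038529 -435.72652212] [ 496.83502405 -363.09162439]
side [0.4617, -0.4015, 0.0148] 0.95
side [0.3429, -0.408, 0.0108] 0.89
((464.7174987792969, -400.9307861328125), (87.84065246582031, 76.20133972167969), 49.555625915527344) [ 417.24796386 -450.57655965] [ 515.01893232 -347.34285223]
```

Request:
play_rows(motion=[[[0, 0, 0], 0], [[0, 0, 0], 0], [[0, 0, 0], 0], [[0, 0, 0], 0]], jaw=1)

```text
time: 7.15
tool_pos: [0.4626, -0.4018, 0.1427]
tool_rot: [0.665, 0.241, -0.665, 0.241]
force: [-0.2, 0.2, -0.9]
grip_width: 0.408
```

```bash
python3 - <<'E'
from h import *
go(.463,-.402,.004,-50)
E
```

```text
shift cm [ 1.387e+01  5.000e-02 -1.000e-02] turn -0.1
```

Request:
play_rows(motion=[[[3, 0, 0], 0], [[6, 0, 0], 0], [[8, 0, 0], 0], [[8, 0, 0], 0], [[8, 0, 0], 0], [[8, 0, 0], 0], [[10, 0, 0], 0], [[12, 0, 0], 0], [[13.4, 0, 0], 0], [[14.0, 0, 0], 0], [[14.0, 0, 0], 0]], jaw=1)

```text
time: 8.52
tool_pos: [0.4627, -0.4018, 0.0028]
tool_rot: [0.665, 0.241, -0.665, 0.241]
force: [-0.0, 0.2, 0.1]
grip_width: 0.997
```

Request:
play_rows(motion=[[[0, 0, 0], 0], [[0, 0, 0], 0], [[0, 0, 0], 0], [[0, 0, 0], 0], [[0, 0, 0], 0], [[0, 0, 0], 0], [[0, 0, 0], 0], [[0, 0, 0], 0]], jaw=0, grip_force=30)

```text
time: 9.52
tool_pos: [0.4627, -0.4018, 0.0027]
tool_rot: [0.665, 0.241, -0.665, 0.241]
force: [0.1, 0.1, 0.5]
grip_width: 0.154
```

```bash
python3 - <<'E'
from h import *
p=read_camera("top"); s=read_camera("side"); o=get_obs()
print(o["grip_width"],w2p(s,o["tool_pos"]),w2p(s,(.463,-.402,0)))
a,_=crop(p,(.463,-.402,.03),45,"",8);b,e=crop(s,(.463,-.402,.03),45,"",8);print(e)
cv2.imwrite("pics/c4.png",cv2.resize(np.hstack([a,b]),(800,400)))
E
```

```text
0.06618103080362733 [[421.10362651 360.84461861]] [[421.09448248 361.55170136]]
(np.int64(378), np.int64(308))
```

View pics/c4.png

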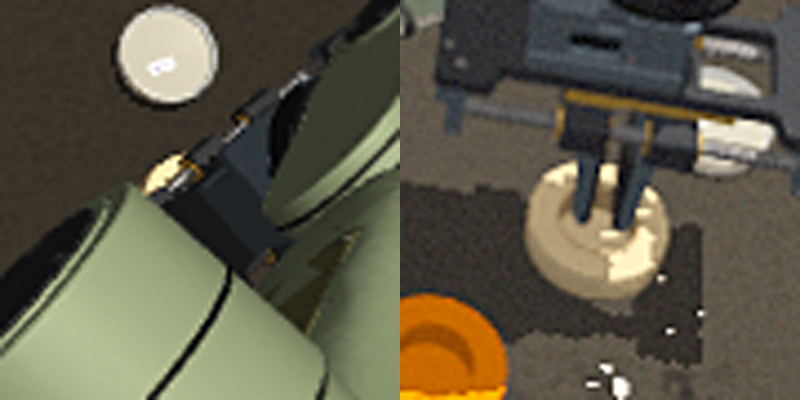

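```bash
python3 - <<'E'
from h import *
s=read_camera("side"); o=get_obs(); d=np.array([.643,-.766,0]); print(o["grip_width"])
for z in(.06,.08,.1): print("open",z,w2p(s,np.array([.4635,-.4022,z])+np.outer([-.0455,.0455],d)).round(1).tolist())
for z in(.003,.02,.04): print("now",z,w2p(s,np.array([.4627,-.4018,z])+np.outer([-.004,.004],d)).round(1).tolist())
for z in(0,.019): print("ring",w2p(s,np.array([.463,-.402,z])+.034*np.array([[1,0,0],[0,1,0],[-1,0,0],[0,-1,0]])).round(1).tolist())
b,e=crop(s,(.463,-.402,.03),25,"",12);print(e);cv2.imwrite("pics/c5.png",b)
E
```

```text
0.024882410328625048
open 0.06 [[403.9, 341.8], [447.1, 349.5]]
open 0.08 [[405.0, 336.2], [448.8, 343.9]]
open 0.1 [[406.2, 330.4], [450.6, 338.1]]
now 0.003 [[419.3, 360.5], [422.9, 361.1]]
now 0.02 [[420.4, 356.1], [424.1, 356.7]]
now 0.04 [[421.7, 350.8], [425.4, 351.4]]
ring [[431.5, 353.7], [410.1, 351.3], [410.3, 369.7], [432.6, 372.2]]
ring [[432.9, 348.7], [411.1, 346.4], [411.4, 364.8], [434.0, 367.4]]
(np.int64(398), np.int64(328))
```

View pics/c5.png

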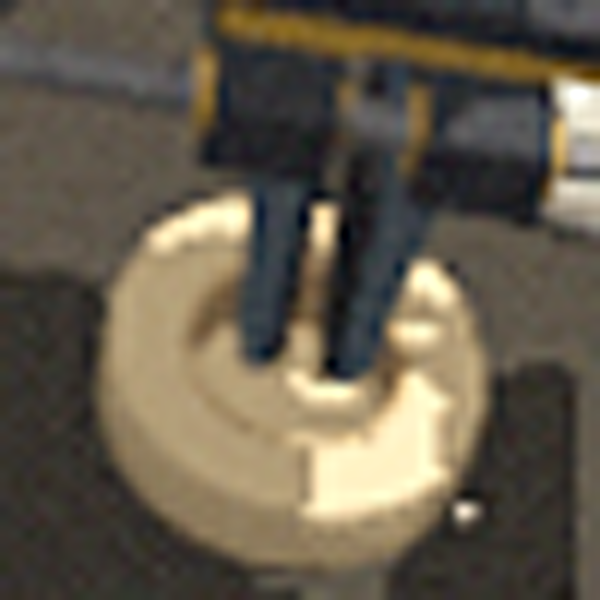

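The side view suggests the tips sit higher than the reported TCP: the shut fingers are hovering over the ring. I'll check this in free space.

Request:
play_rows(motion=[[[-3, 0, 0], 0], [[-6, 0, 0], 0], [[-9, 0, 0], 0], [[-10, -3, -2], 0], [[-10, -6, -5], 0], [[-10, -9, -8], 0], [[-10, -9, -8], 0], [[-10, -9, -8], 0]])

```text
time: 10.68
tool_pos: [0.4667, -0.2819, 0.1031]
tool_rot: [0.665, 0.241, -0.664, 0.241]
force: [-1.5, -0.2, -0.2]
grip_width: 0.011
```

```bash
python3 - <<'E'
from h import *
p=read_camera("top"); s=read_camera("side"); o=get_obs(); t=o["tool_pos"]; print(t,o["grip_width"],o["force"])
ims=[]
for q in(p,s):
    b,e=crop(q,t,33,"",6); 
    for dz,c in((0,(0,0,255)),(.025,(0,255,0))):
        u=(w2p(q,t+[0,0,dz])[0]-e+.5)*6; cv2.drawMarker(b,tuple(int(v) for v in u),c,0,14,1)
    ims.append(b)
cv2.imwrite("pics/c6.png",np.hstack(ims))
E
```

```text
[ 0.46654963 -0.28249524  0.10285149] 0.0037826676054656125 [-0.28722403 -0.84919997  0.51881253]
```

View pics/c6.png

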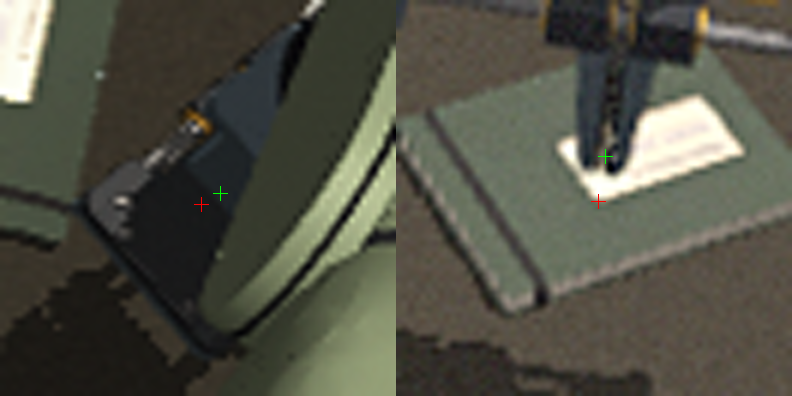

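```bash
python3 - <<'E'
from h import *
for z in (.1,.03,0): go(.405,-.31,z)
E
```

```text
shift cm [ 0.28 -1.83  6.49] turn 0
shift cm [ 7.28 -1.83  6.49] turn 0
shift cm [10.28 -1.83  6.5 ] turn 0
```

Request:
play_rows(motion=[[[0, -1, 3], 0], [[0.3, -1.8, 6.5], 0], [[3, -1.8, 6.5], 0], [[6, -1.8, 6.5], 0], [[8, -1.8, 6.5], 0], [[9, -1.8, 6.5], 0], [[9.8, -1.8, 6.5], 0], [[10.2, -1.8, 6.5], 0], [[10.2, -1.8, 6.5], 0], [[10.2, -1.8, 6.5], 0]])

```text
time: 12.02
tool_pos: [0.4055, -0.3105, 0.0013]
tool_rot: [0.665, 0.24, -0.664, 0.241]
force: [-0.3, 0.3, 0.2]
grip_width: 0.003
```

Request:
play_rows(motion=[[[0.3, 0, 0], 0], [[0.6, 0, 0], 0], [[0.9, 0, 0], 0], [[0.9, 0, 0], 0]])

```text
time: 12.52
tool_pos: [0.4053, -0.3103, -0.008]
tool_rot: [0.665, 0.241, -0.665, 0.241]
force: [-0.3, -0.4, -0.2]
grip_width: 0.007
```

Request:
play_rows(motion=[[[0.2, 0, 0], 0], [[0.4, 0, 0], 0], [[0.6, 0, 0], 0], [[0.6, 0, 0], 0]])

```text
time: 13.02
tool_pos: [0.4052, -0.3102, -0.0142]
tool_rot: [0.665, 0.241, -0.665, 0.241]
force: [-0.0, -0.6, -0.3]
grip_width: 0.007
```

Request:
play_rows(motion=[[[0.2, 0, 0], 0], [[0.3, 0, 0], 0], [[0.3, 0, 0], 0]])

```text
time: 13.4
tool_pos: [0.4051, -0.3101, -0.0173]
tool_rot: [0.665, 0.241, -0.665, 0.241]
force: [-0.4, -0.3, 0.0]
grip_width: 0.002
```

Request:
play_rows(motion=[[[0.2, 0, 0], 0], [[0.3, 0, 0], 0], [[0.3, 0, 0], 0]])

```text
time: 13.78
tool_pos: [0.4051, -0.3101, -0.0204]
tool_rot: [0.665, 0.241, -0.665, 0.241]
force: [-0.3, 0.2, 0.4]
grip_width: 0.007
```

Request:
play_rows(motion=[[[0.2, 0, 0], 0], [[0.2, 0, 0], 0]])

```text
time: 14.02
tool_pos: [0.4049, -0.31, -0.0226]
tool_rot: [0.665, 0.241, -0.665, 0.24]
force: [-0.3, 0.1, -0.7]
grip_width: 0.005
```

Request:
play_rows(motion=[[[0.2, 0, 0], 0], [[0.2, 0, 0], 0]])

```text
time: 14.28
tool_pos: [0.4048, -0.3099, -0.0248]
tool_rot: [0.665, 0.241, -0.665, 0.24]
force: [0.1, 0.7, 0.3]
grip_width: 0.001
```

Request:
play_rows(motion=[[[0.2, 0, 0], 0], [[0.2, 0, 0], 0]])

```text
time: 14.52
tool_pos: [0.4047, -0.3098, -0.027]
tool_rot: [-0.665, -0.241, 0.665, -0.24]
force: [0.9, 0.1, -0.2]
grip_width: 0.005
```

Request:
play_rows(motion=[[[0.15, 0, 0], 0], [[0.15, 0, 0], 0]])

```text
time: 14.78
tool_pos: [0.4046, -0.3097, -0.0286]
tool_rot: [-0.665, -0.241, 0.665, -0.24]
force: [0.1, 0.2, 0.1]
grip_width: 0.005
```

Request:
play_rows(motion=[[[0.15, 0, 0], 0], [[0.15, 0, 0], 0]])

```text
time: 15.02
tool_pos: [0.4045, -0.3096, -0.0302]
tool_rot: [-0.665, -0.241, 0.665, -0.24]
force: [0.0, 0.2, -0.5]
grip_width: 0.006
```

```bash
python3 - <<'E'
from h import *
s=read_camera("side"); o=get_obs(); t=o["tool_pos"]; print(t,o["force"])
t=t*[1,1,0]
b,e=crop(s,t,33,"",8)
u=(w2p(s,t)[0]-e+.5)*8; cv2.drawMarker(b,tuple(int(v) for v in u),(0,0,255),0,14,1)
cv2.imwrite("pics/c7.png",b)
E
```

```text
[ 0.4045402  -0.309656   -0.03015131] [0.26772356 0.80309913 1.08010316]
```

View pics/c7.png

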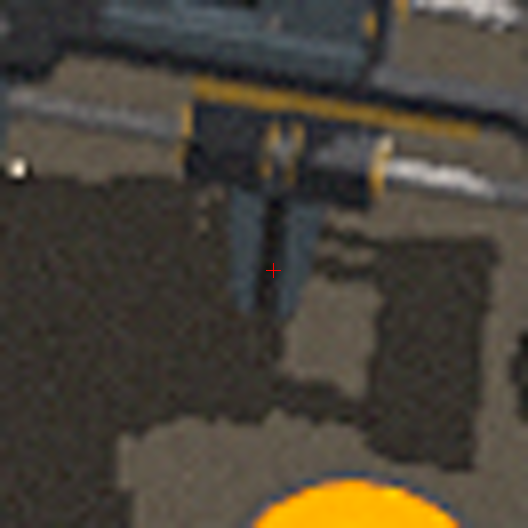

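Request:
play_rows(motion=[[[0.15, 0, 0], 0], [[0.15, 0, 0], 0]])

```text
time: 15.32
tool_pos: [0.4044, -0.3096, -0.0318]
tool_rot: [-0.665, -0.242, 0.665, -0.24]
force: [-0.1, -0.0, 0.5]
grip_width: 0.008
```

Request:
play_rows(motion=[[[0.15, 0, 0], 0], [[0.15, 0, 0], 0]])

```text
time: 15.58
tool_pos: [0.4046, -0.3097, -0.0322]
tool_rot: [-0.665, -0.241, 0.665, -0.24]
force: [-1.6, 1.0, 8.6]
grip_width: 0.004
```

Contact comes at a reported z of −0.0315, so the true tip height is the reported z plus about 31 mm. Returning to the tape with that correction.

```bash
sed -i 's/np.array(\[x,y,z\])-o\["tool_pos"\]/np.array([x,y,z-.0315])-o["tool_pos"]/' h.py; python3 - <<'E'
from h import *
for z in (.06,.003): go(.463,-.401,z,-50)
E
```

```text
shift cm [-6.09 10.74  1.36] turn -0.2
shift cm [-0.39 10.75  1.36] turn -0.2
```

Request:
play_rows(motion=[[[-3, 0, 0], 0], [[-6, 0, 0], 0], [[-8, 3, 0.4], 0], [[-8, 7, 1], 0], [[-8, 10.7, 1.4], 0], [[-7, 10.7, 1.4], 0], [[-7, 10.7, 1.4], 0], [[-7, 10.7, 1.4], 0], [[-7, 10.7, 1.4], 0], [[-6, 10.7, 1.4], 0], [[-4, 10.7, 1.4], 0], [[-4, 10.7, 1.4], 0]], jaw=1)

```text
time: 17.08
tool_pos: [0.4611, -0.3997, 0.0059]
tool_rot: [-0.664, -0.243, 0.666, -0.239]
force: [0.3, 0.0, -0.5]
grip_width: 0.999
```

Request:
play_rows(motion=[[[1.2, 0, 0], 0], [[2.4, 0, 0], 0], [[3.3, 0, 0], 0], [[3.5, 0, 0], 0], [[3.5, 0, 0], 0]])

```text
time: 17.7
tool_pos: [0.4611, -0.3996, -0.0292]
tool_rot: [-0.664, -0.243, 0.666, -0.239]
force: [0.2, 0.3, -1.0]
grip_width: 0.998
```

Request:
play_rows(motion=[[[0, 0, 0], 0], [[0, 0, 0], 0], [[0, 0, 0], 0], [[0, 0, 0], 0], [[0, 0, 0], 0], [[0, 0, 0], 0], [[0, 0, 0], 0]], jaw=0, grip_force=25)

```text
time: 18.58
tool_pos: [0.4613, -0.3998, -0.0289]
tool_rot: [-0.664, -0.242, 0.665, -0.239]
force: [1.0, 0.6, 3.2]
grip_width: 0.728
```

Request:
play_rows(motion=[[[-1, 0, 0], 0], [[-3, 0, 0], 0], [[-6, 0, 0], 0], [[-10, 0, 0], 0], [[-15, 0, 0], 0], [[-20, 0, 0], 0], [[-20, 0, 0], 0]])

```text
time: 19.45
tool_pos: [0.4638, -0.4022, 0.1761]
tool_rot: [0.666, 0.239, -0.664, 0.242]
force: [0.2, -0.6, -0.5]
grip_width: 0.727
```

```bash
python3 - <<'E'
from h import *
o=get_obs();print(o["tool_pos"],o["grip_width"],o["force"])
go(.584,.2005,.2,12);go(.584,.2005,.07,12)
E
```

```text
[ 0.46382865 -0.40221532  0.17614701] 0.7274796420381465 [ 0.22926925 -0.58057509 -0.52566622]
shift cm [  0.65 -38.6  -47.83] turn -62.2
shift cm [ 13.65 -38.65 -47.81] turn -62.2
```

Request:
play_rows(motion=[[[0, -2, -2.5], -4], [[0, -5, -6.2], -9], [[0, -8.5, -10.5], -15], [[0, -12, -15], -21], [[0, -16, -20], -28], [[0, -20, -24.8], -34], [[0, -24, -29.8], -41], [[0.3, -28, -34.7], -47], [[0.3, -31.5, -39], -52], [[0.6, -35, -43.4], -57], [[0.6, -37.5, -46.5], -61], [[0.6, -38.6, -47.8], -62]])

```text
time: 20.95
tool_pos: [0.5828, 0.2021, 0.1673]
tool_rot: [0.444, 0.548, -0.446, 0.55]
force: [0.0, -0.6, -0.3]
grip_width: 0.73
```

```bash
python3 - <<'E'
from h import *
o=get_obs();print(o["tool_pos"],o["grip_width"],o["force"])
go(.584,.2005,.2,12);go(.584,.2005,.060,12)
E
```

```text
[0.58281809 0.20210627 0.16733994] 0.7300761692847049 [ 0.0161112  -0.64274025 -0.25407412]
shift cm [-0.12  0.08  0.18] turn -0.0
shift cm [13.88  0.08  0.13] turn -0.0
```

Request:
play_rows(motion=[[[3, 0.1, 0.1], 0], [[7, 0.1, 0.1], 0], [[10.5, 0.1, 0.1], 0], [[13, 0.1, 0.1], 0], [[14.5, 0.1, 0.1], 0], [[15, 0.1, 0.1], 0], [[15, 0.1, 0.1], 0], [[15, 0.1, 0.1], 0]])

```text
time: 21.95
tool_pos: [0.5849, 0.201, 0.0184]
tool_rot: [0.445, 0.548, -0.445, 0.551]
force: [0.5, 0.9, -0.9]
grip_width: 0.728
```

```bash
python3 - <<'E'
from h import *
o=get_obs();print(o["tool_pos"],o["force"])
go(.584,.2005,.040,12)
ims=[]
for n in("top","side"):
    p=read_camera(n); hsv=cv2.cvtColor(p["color"],cv2.COLOR_BGR2HSV); b,e=crop(p,(.584,.2,.05),35,"",5)
    ims.append(b)
cv2.imwrite("pics/c8.png",np.hstack(ims))
E
```

```text
[0.5849098  0.20095268 0.01839661] [ 0.54312459  0.91950504 -0.92833145]
shift cm [ 0.99 -0.1   0.02] turn -0.0
```

View pics/c8.png

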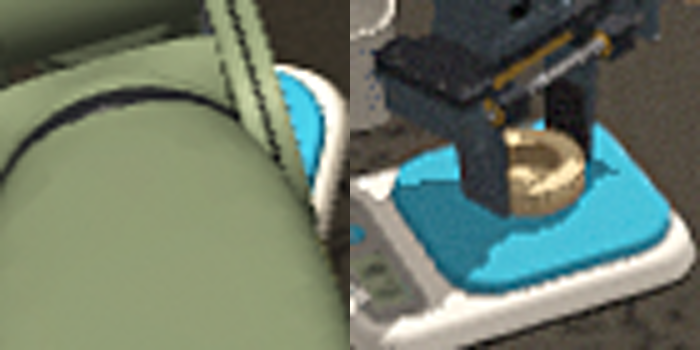

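The side crop shows the roll gripped level and just above the platform. Lowering slowly until it touches.

Request:
play_rows(motion=[[[0.4, -0.1, 0], 0], [[0.7, -0.1, 0], 0], [[0.8, -0.1, 0], 0], [[0.8, -0.1, 0], 0]])

```text
time: 22.55
tool_pos: [0.5837, 0.2007, 0.0101]
tool_rot: [0.445, 0.548, -0.445, 0.551]
force: [-0.0, 0.1, -0.5]
grip_width: 0.724
```

Request:
play_rows(motion=[[[0.1, 0, 0], 0], [[0.2, 0, 0], 0], [[0.2, 0, 0], 0]])

```text
time: 22.92
tool_pos: [0.5837, 0.2007, 0.0083]
tool_rot: [0.445, 0.548, -0.445, 0.551]
force: [-0.2, 0.0, 1.3]
grip_width: 0.727
```

Request:
play_rows(motion=[[[0.05, 0, 0], 0], [[0.05, 0, 0], 0], [[0.05, 0, 0], 0], [[0.05, 0, 0], 0], [[0.05, 0, 0], 0], [[-2, 0, 0], 0], [[-5, 0, 0], 0], [[-10, 0, 0], 0], [[-15, 0, 0], 0], [[-16, 0, 0], 0], [[-16, 0, 0], 0]], jaw=1)

```text
time: 24.3
tool_pos: [0.5833, 0.2012, 0.1685]
tool_rot: [0.445, 0.548, -0.445, 0.551]
force: [-0.5, 0.6, -0.1]
grip_width: 1.002
```

```bash
python3 - <<'E'
from h import *
o=get_obs();print(o["tool_pos"],o["force"],o["q"],yaw()[:,1])
for z in(.2,.1,.025): go(.63,-.005,z,90); go(.63,-.005,z,-70)
E
```

```text
[0.5833323  0.20122274 0.16847853] [-0.53626765  0.64378396 -0.1231258 ] [ 0.31574852  0.39283793  1.48584037 -0.00389547  1.26107729  0.10773924] [0.97819556 0.20767403 0.00222341]
shift cm [ 0.07  0.28 21.14] turn -78.0
shift cm [ 0.07  0.28 21.14] turn 82.0
shift cm [10.07  0.26 21.11] turn -78.0
shift cm [10.07  0.26 21.11] turn 82.0
shift cm [17.57  0.24 21.08] turn -78.0
shift cm [17.57  0.24 21.08] turn 82.0
```

Request:
play_rows(motion=[[[0, 0.1, 2], -8], [[0, 0.1, 5], -18], [[0, 0.2, 9], -28], [[0, 0.2, 13], -38], [[0, 0.2, 17], -48], [[0, 0.3, 20], -58], [[0, 0.3, 21.1], -68], [[0, 0.3, 21.1], -78], [[0, 0.3, 21.1], -78], [[2, 0.3, 21.1], -78], [[4, 0.3, 21.1], -78], [[4, 0.3, 21.1], -78]])

```text
time: 25.8
tool_pos: [0.6282, -0.0043, 0.1265]
tool_rot: [-0.0, 0.708, -0.002, 0.706]
force: [0.1, -0.1, 0.1]
grip_width: 0.998
```

```bash
python3 - <<'E'
from h import *
o=get_obs();print(o["tool_pos"],yaw()[:,1])
p=read_camera("top"); s=read_camera("side")
a,_=crop(p,(.6,.1,.05),50,"",4); b,_=crop(s,(.6,.1,.05),50,"",4)
cv2.imwrite("pics/c9.png",np.hstack([a,b]))
hsv=cv2.cvtColor(p["color"],cv2.COLOR_BGR2HSV)
for q in(p,s): print([(np.round(b["location"],4),round(b["confidence"],2)) for n in("tape_roll","beaker_glass","scale_pan") for b in boxes_of(q,n)])
for z in(.1,.02): go(.63,-.005,z,90)
E
```

```text
[ 0.62822066 -0.00434756  0.12646945] [ 0.00216349  0.99999372 -0.002808  ]
[(array([ 0.345 , -0.4083,  0.0181]), 0.7), (array([0.5837, 0.2036, 0.0561]), 0.58), (array([0.5372, 0.2094, 0.0327]), 0.9)]
[(array([ 0.3416, -0.4084,  0.0141]), 0.87), (array([0.5802, 0.1967, 0.0496]), 0.53), (array([ 0.6202, -0.0169,  0.0421]), 0.55), (array([0.5285, 0.1772, 0.0278]), 0.91)]
shift cm [ 6.14 -0.01 -0.08] turn -0.0
shift cm [ 1.414e+01  1.000e-02 -1.100e-01] turn -0.0
```

View pics/c9.png

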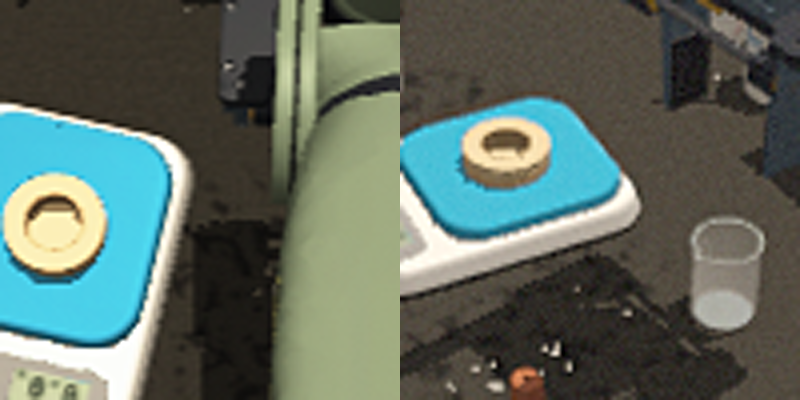

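```bash
python3 - <<'E'
from h import *
p=read_camera("top"); s=read_camera("side"); t=get_obs()["tool_pos"]+[0,0,.0315]
e=w2p(s,(.6,.1,.05))[0].astype(int)-50
for a in(-.0455,.0455): print("tips crop",((w2p(s,t+[0,a,0])[0]-e+.5)*4+[400,0]).round(), ((w2p(s,t+[-.016,a,0])[0]-e+.5)*4+[400,0]).round())
print("beaker",((w2p(s,[[.63,-.005,0],[.63,-.005,.068]])-e+.5)*4+[400,0]).round().tolist())
hsv=cv2.cvtColor(p["color"],cv2.COLOR_BGR2HSV); m=cv2.inRange(hsv,np.array((10,25,140)),np.array((35,160,255))); k=np.zeros_like(m); u,v=w2p(p,(.584,.2,.05))[0].astype(int); k[v-18:v+18,u-18:u+18]=255
cs,_=cv2.findContours(m&k,cv2.RETR_EXTERNAL,cv2.CHAIN_APPROX_NONE); w=p2w(p,max(cs,key=cv2.contourArea)[:,0],.056)[:,:2]*1000
print(cv2.minAreaRect(w.astype(np.float32)),cv2.minEnclosingCircle(w.astype(np.float32)))
m=cv2.inRange(hsv,np.array((90,100,60)),np.array((110,255,255)));cs,_=cv2.findContours(m,cv2.RETR_EXTERNAL,cv2.CHAIN_APPROX_NONE); w=p2w(p,max(cs,key=cv2.contourArea)[:,0],.037)[:,:2]*1000; print(cv2.minAreaRect(w.astype(np.float32)))
E
```

```text
tips crop [782. 165.] [764. 173.]
tips crop [692. 103.] [674. 111.]
beaker [[724.0, 312.0], [728.0, 240.0]]
((583.0191650390625, 198.72283935546875), (63.95881271362305, 67.10822296142578), 1.348469853401184) ((583.5317993164062, 199.30267333984375), 34.47038269042969)
((584.6058349609375, 201.36181640625), (143.00521850585938, 151.81539916992188), 78.2916488647461)
```

Request:
play_rows(motion=[[[3, 0, -0.1], 0], [[5.5, 0, -0.1], 0], [[7.5, 0, -0.1], 0], [[8, 0, -0.1], 0], [[8, 0, -0.1], 0]])

```text
time: 26.92
tool_pos: [0.6299, -0.005, 0.0499]
tool_rot: [-0.001, 0.706, -0.001, 0.708]
force: [-0.7, 0.2, 0.1]
grip_width: 0.999
```

```bash
python3 - <<'E'
from h import *
o=get_obs();print(o["tool_pos"],o["grip_width"]); go(.63,-.005,.02,90)
E
```

```text
[ 0.62988118 -0.0049559   0.04991215] 0.9994724227956563
shift cm [ 6.14  0.01 -0.01] turn -0.0
```

Request:
play_rows(motion=[[[2, 0, 0], 0], [[4, 0, 0], 0], [[5.6, 0, 0], 0], [[6.1, 0, 0], 0], [[6.1, 0, 0], 0]])

```text
time: 27.55
tool_pos: [0.6304, -0.0051, -0.0109]
tool_rot: [-0.001, 0.706, -0.001, 0.709]
force: [-0.5, -1.1, -0.4]
grip_width: 1.001
```

Request:
play_rows(motion=[[[0, 0, 0], 0], [[0, 0, 0], 0], [[0, 0, 0], 0], [[0, 0, 0], 0], [[0, 0, 0], 0], [[0, 0, 0], 0], [[0, 0, 0], 0], [[0, 0, 0], 0]], jaw=0.45, grip_force=12)

```text
time: 28.55
tool_pos: [0.6304, -0.0052, -0.0108]
tool_rot: [-0.001, 0.706, -0.001, 0.709]
force: [0.2, -0.5, 1.5]
grip_width: 0.549
```

Request:
play_rows(motion=[[[-0.3, 0, 0], 0], [[-1, 0, 0], 0], [[-2.5, 0, 0], 0], [[-4.5, 0, 0], 0], [[-7, 0, 0], 0], [[-10, 0, 0], 0], [[-12.5, 0, 0], 0], [[-14, 0, 0], 0], [[-14.5, 0, 0], 0], [[-14.5, 0, 0], 0]])

```text
time: 29.8
tool_pos: [0.6295, -0.0047, 0.1339]
tool_rot: [-0.001, 0.706, -0.001, 0.708]
force: [-0.1, 0.1, -1.1]
grip_width: 0.548
```

```bash
python3 - <<'E'
from h import *
o=get_obs();print(o["tool_pos"],o["force"])
go(.584,.1995,.165,90);go(.584,.1995,.080,90)
E
```

```text
[ 0.62952555 -0.00473446  0.13391183] [-0.05698921  0.0727622  -1.14845041]
shift cm [-0.04 20.42 -4.56] turn -0.0
shift cm [ 8.46 20.45 -4.59] turn -0.0
```

Request:
play_rows(motion=[[[0, 0.8, -0.2], 0], [[0, 2.2, -0.5], 0], [[0, 4.2, -1], 0], [[0, 6.6, -1.5], 0], [[0, 9.2, -2], 0], [[0, 12, -2.7], 0], [[0, 14.6, -3.3], 0], [[0, 17, -3.8], 0], [[0, 19, -4.3], 0], [[0, 20.2, -4.5], 0], [[0, 20.4, -4.6], 0], [[0, 20.4, -4.6], 0]])

```text
time: 31.3
tool_pos: [0.5837, 0.1989, 0.1331]
tool_rot: [-0.001, 0.706, -0.001, 0.708]
force: [-0.1, 0.0, 0.0]
grip_width: 0.551
```

```bash
python3 - <<'E'
from h import *
o=get_obs();print(o["tool_pos"],o["force"],o["grip_width"])
go(.584,.1995,.090,90);go(.584,.1995,.077,90)
E
```

```text
[0.58366253 0.19889278 0.13309026] [-0.09852069  0.01105881  0.00119014] 0.5506913605280221
shift cm [7.46 0.09 0.01] turn -0.0
shift cm [8.76 0.09 0.  ] turn -0.0
```

Request:
play_rows(motion=[[[1, 0.1, 0], 0], [[2.5, 0.1, 0], 0], [[4.5, 0.1, 0], 0], [[6, 0.1, 0], 0], [[7.2, 0.1, 0], 0], [[8, 0.1, 0], 0], [[8.4, 0.1, 0], 0], [[8.4, 0.1, 0], 0], [[8.4, 0.1, 0], 0]])

```text
time: 32.42
tool_pos: [0.5844, 0.1997, 0.0496]
tool_rot: [-0.001, 0.705, -0.001, 0.709]
force: [1.2, 0.3, -0.9]
grip_width: 0.549
```

Request:
play_rows(motion=[[[0.15, 0, 0], 0], [[0.3, 0, 0], 0], [[0.3, 0, 0], 0]])

```text
time: 32.8
tool_pos: [0.5843, 0.1997, 0.0465]
tool_rot: [-0.001, 0.705, -0.001, 0.709]
force: [-0.8, 1.2, -0.2]
grip_width: 0.552
```

Request:
play_rows(motion=[[[0.1, 0, 0], 0], [[0.15, 0, 0], 0], [[0.15, 0, 0], 0]])

```text
time: 33.17
tool_pos: [0.5844, 0.1997, 0.0452]
tool_rot: [-0.001, 0.705, -0.001, 0.709]
force: [-0.4, -0.1, 0.9]
grip_width: 0.548
```

```bash
python3 - <<'E'
from h import *
o=get_obs();print(o["tool_pos"],o["force"])
s=read_camera("side"); b,_=crop(s,(.584,.2,.08),30,"",10);cv2.imwrite("pics/c10.png",b)
E
```

```text
[0.58439661 0.19969143 0.04520554] [-0.44404289 -0.13004278  0.9433535 ]
```

View pics/c10.png

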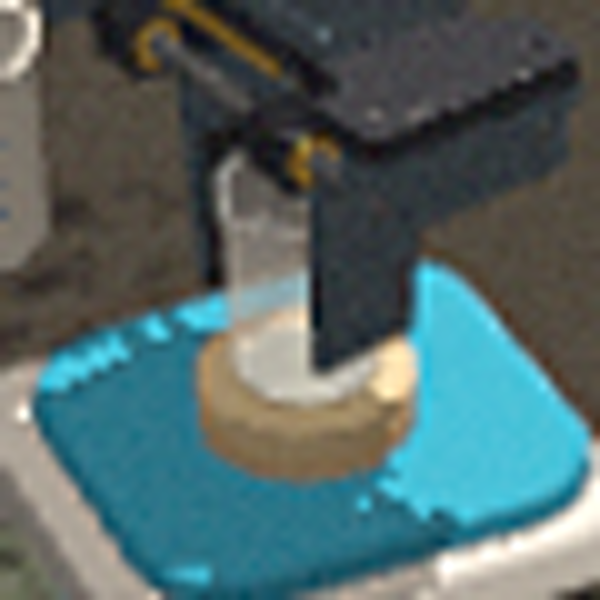

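The beaker is seated centrally on the roll; its base in the crop is around (305,365). Releasing.

Request:
play_rows(motion=[[[0.05, 0, 0], 0], [[0.05, 0, 0], 0], [[0.05, 0, 0], 0], [[0.05, 0, 0], 0], [[0.05, 0, 0], 0], [[0.05, 0, 0], 0], [[-1, 0, 0], 0], [[-3, 0, 0], 0], [[-6, 0, 0], 0], [[-10, 0, 0], 0], [[-14, 0, 0], 0], [[-14, 0, 0], 0]], jaw=1)

```text
time: 34.72
tool_pos: [0.586, 0.2009, 0.19]
tool_rot: [0.0, 0.702, -0.0, 0.712]
force: [-0.3, -0.7, 0.0]
grip_width: 0.999
```

```bash
python3 - <<'E'
from h import *
o=get_obs();print(o["tool_pos"],o["force"],o["q"])
go(.5615,-.391,.1,-60); go(.5615,-.391,.12,-60)
E
```

```text
[0.58596352 0.20087227 0.18997965] [-0.34194795 -0.66772872  0.02432512] [ 0.31437895  0.37804851  1.45437923 -0.00470608  1.29658948 -1.25451051]
shift cm [ 12.14 -59.18  -2.57] turn -30.0
shift cm [ 10.14 -59.18  -2.54] turn -30.0
```

Request:
play_rows(motion=[[[0, -3, 0], 3], [[0, -8, 0], 6], [[0, -14, -0.5], 9], [[0, -20, -0.8], 12], [[0, -26, -1.1], 15], [[0, -32, -1.4], 18], [[0, -38, -1.7], 21], [[0, -44, -1.9], 24], [[0, -50, -2.2], 27], [[0, -55, -2.4], 30], [[3, -58, -2.5], 30], [[6, -59.2, -2.6], 30]])

```text
time: 36.22
tool_pos: [0.5595, -0.3931, 0.1282]
tool_rot: [0.185, 0.678, -0.183, 0.687]
force: [0.2, -0.2, -0.1]
grip_width: 1.001
```

```bash
python3 - <<'E'
from h import *
p=read_camera("top"); o=get_obs();print(o["tool_pos"])
def circ(c,z,h,lo,hi):
    hsv=cv2.cvtColor(p["color"],cv2.COLOR_BGR2HSV); m=cv2.inRange(hsv,np.array(lo),np.array(hi)); k=np.zeros_like(m); u,v=w2p(p,c)[0].astype(int); k[v-h:v+h,u-h:u+h]=255
    cs,_=cv2.findContours(m&k,cv2.RETR_EXTERNAL,cv2.CHAIN_APPROX_NONE); w=p2w(p,max(cs,key=cv2.contourArea)[:,0],z)[:,:2]*1000; print(cv2.minAreaRect(w.astype(np.float32)))
b,e=crop(p,(.584,.2,.08),25,"",12); 
for z,r,c in((.124,.0255,(0,0,255)),(.056,.034,(0,255,0))):
    a=np.linspace(0,6.28,40); u=(w2p(p,np.c_[.584+r*np.cos(a),.2+r*np.sin(a),0*a+z])-e+.5)*12; cv2.polylines(b,[u.astype(np.int32)],True,c,1)
cv2.imwrite("pics/c11.png",b)
go(.5615,-.391,.05,60);go(.5615,-.391,.002,60)
E
```

```text
[ 0.55710869 -0.39215475  0.12309015]
shift cm [10.46  0.26  0.29] turn -0.2
shift cm [15.26  0.23  0.28] turn -0.2
```

View pics/c11.png

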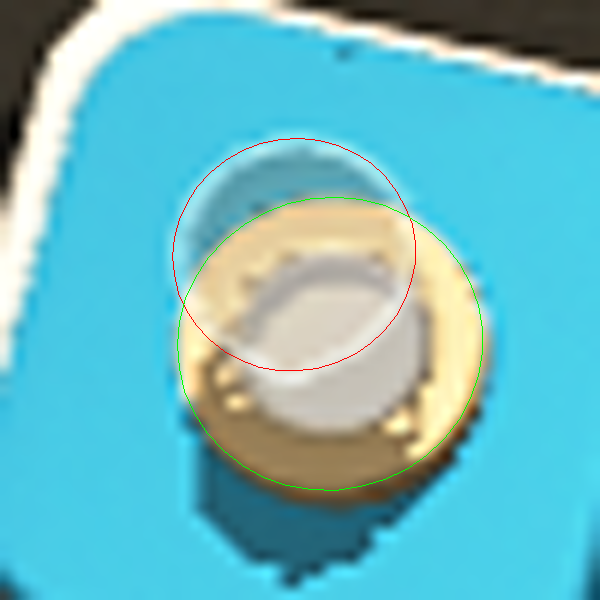

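The beaker rim and roll match the expected circles at (0.584, 0.200) in the overlay. Now the petri dish.

Request:
play_rows(motion=[[[3, 0.2, 0.2], 0], [[6, 0.2, 0.3], 0], [[8.5, 0.2, 0.3], 0], [[10, 0.2, 0.3], 0], [[10.4, 0.2, 0.3], 0], [[10.4, 0.2, 0.3], 0], [[10.4, 0.2, 0.3], 0]])

```text
time: 37.15
tool_pos: [0.5619, -0.392, 0.0203]
tool_rot: [0.186, 0.681, -0.182, 0.685]
force: [0.1, 0.1, 0.0]
grip_width: 0.998
```

```bash
python3 - <<'E'
from h import *
o=get_obs();print(o["tool_pos"],o["grip_width"]); go(.5615,-.391,.0015,60)
E
```

```text
[ 0.56194152 -0.3919697   0.0203446 ] 0.9980277383881796
shift cm [ 5.03  0.03 -0.11] turn -0.2
```

Request:
play_rows(motion=[[[1.8, 0, -0.1], 0], [[3.4, 0, -0.1], 0], [[4.5, 0, -0.1], 0], [[4.9, 0, -0.1], 0], [[4.9, 0, -0.1], 0]])

```text
time: 37.78
tool_pos: [0.5613, -0.3913, -0.0291]
tool_rot: [0.186, 0.681, -0.182, 0.685]
force: [0.3, 0.6, 0.2]
grip_width: 0.997
```

Request:
play_rows(motion=[[[0, 0, 0], 0], [[0, 0, 0], 0], [[0, 0, 0], 0], [[0, 0, 0], 0], [[0, 0, 0], 0], [[0, 0, 0], 0], [[0, 0, 0], 0]], jaw=0.55, grip_force=12)

```text
time: 38.65
tool_pos: [0.5615, -0.3914, -0.0287]
tool_rot: [0.186, 0.681, -0.182, 0.685]
force: [-0.3, -0.0, 1.7]
grip_width: 0.68
```

Request:
play_rows(motion=[[[-0.3, 0, 0], 0], [[-1, 0, 0], 0], [[-2.5, 0, 0], 0], [[-5, 0, 0], 0], [[-8, 0, 0], 0], [[-12, 0, 0], 0], [[-16, 0, 0], 0], [[-20, 0, 0], 0], [[-22, 0, 0], 0], [[-22, 0, 0], 0]])

```text
time: 39.9
tool_pos: [0.5608, -0.3926, 0.1943]
tool_rot: [0.185, 0.679, -0.183, 0.687]
force: [-0.8, 0.0, -0.8]
grip_width: 0.68
```

```bash
python3 - <<'E'
from h import *
o=get_obs();print(o["tool_pos"],o["force"],o["grip_width"])
go(.584,.200,.22,60)
E
```

```text
[ 0.56079404 -0.3926097   0.19429765] [-0.76154284  0.03167086 -0.80114036] 0.6801839203426531
shift cm [  0.58  52.4  -27.77] turn -0.2
```

Request:
play_rows(motion=[[[0, 2, -1], 0], [[0, 6, -3.2], 0], [[0, 11, -5.8], 0], [[0, 16.5, -8.7], 0], [[0, 22, -11.7], 0], [[0, 27.5, -14.6], 0], [[0, 33, -17.5], 0], [[0, 38.5, -20.4], 0], [[0, 43.5, -23], 0], [[0, 48, -25.4], 0], [[0, 51, -27], 0], [[0, 52.4, -27.8], 0]])

```text
time: 41.4
tool_pos: [0.5819, 0.2024, 0.193]
tool_rot: [0.184, 0.68, -0.183, 0.686]
force: [0.2, -0.0, -1.0]
grip_width: 0.684
```

Request:
play_rows(motion=[[[0, 0, 0], 0], [[0, 0, 0], 0]])

```text
time: 41.65
tool_pos: [0.5814, 0.2014, 0.1926]
tool_rot: [0.183, 0.68, -0.183, 0.686]
force: [0.2, -0.3, 0.3]
grip_width: 0.68
```

```bash
python3 - <<'E'
from h import *
o=get_obs();print(o["tool_pos"],o["force"],o["grip_width"])
go(.584,.200,.1268+.01,60)
E
```

```text
[0.58135882 0.20143848 0.19258331] [ 0.24323767 -0.266726    0.34123689] 0.6797823366411425
shift cm [ 8.73 -0.01  0.24] turn -0.0
```

Request:
play_rows(motion=[[[1, 0, 0.2], 0], [[2.5, 0, 0.2], 0], [[4.5, 0, 0.2], 0], [[6.3, 0, 0.2], 0], [[7.7, 0, 0.2], 0], [[8.5, 0, 0.2], 0], [[8.7, 0, 0.2], 0], [[8.7, 0, 0.2], 0]])

```text
time: 42.65
tool_pos: [0.584, 0.2003, 0.106]
tool_rot: [0.183, 0.68, -0.183, 0.686]
force: [-0.2, 0.2, -0.3]
grip_width: 0.678
```

```bash
python3 - <<'E'
from h import *
o=get_obs();print(o["tool_pos"],o["force"])
go(.584,.200,.1268,60)
s=read_camera("side"); b,e=crop(s,(.584,.2,.1),30,"",10)
a=np.linspace(0,6.28,40)
for z,r,c in((.124,.0255,(0,0,255)),(.134,.0315,(0,255,0))):
    u=(w2p(s,np.c_[.584+r*np.cos(a),.2+r*np.sin(a),0*a+z])-e+.5)*10; cv2.polylines(b,[u.astype(np.int32)],True,c,1)
cv2.imwrite("pics/c12.png",b)
E
```

```text
[0.58404882 0.20032785 0.10595232] [-0.22142641  0.17397493 -0.34404433]
shift cm [ 1.07 -0.03  0.  ] turn -0.0
```

View pics/c12.png

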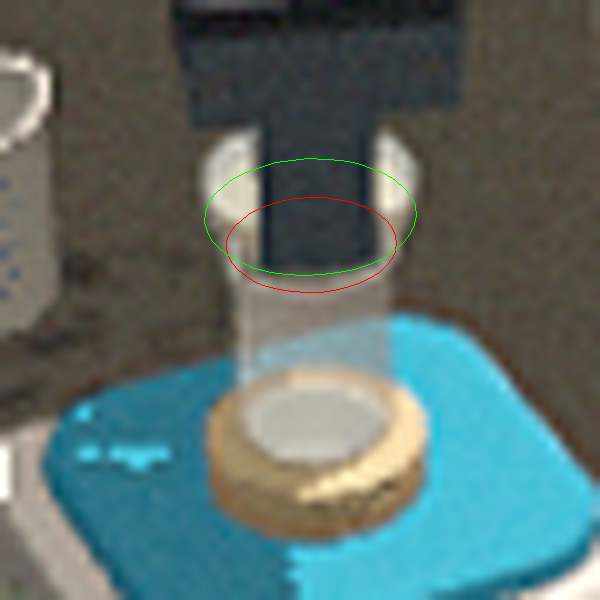

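The dish is centred over the rim; it spans x 205–415 in the crop, matching the expected circle. Lowering.

Request:
play_rows(motion=[[[0.3, 0, 0], 0], [[0.6, 0, 0], 0], [[0.8, 0, 0], 0], [[0.9, 0, 0], 0], [[0.9, 0, 0], 0]])

```text
time: 43.32
tool_pos: [0.5842, 0.2004, 0.0971]
tool_rot: [0.183, 0.68, -0.183, 0.686]
force: [0.9, 0.2, -0.3]
grip_width: 0.681
```

Request:
play_rows(motion=[[[0.1, 0, 0], 0], [[0.15, 0, 0], 0], [[0.15, 0, 0], 0]])

```text
time: 43.7
tool_pos: [0.5842, 0.2004, 0.0956]
tool_rot: [0.183, 0.68, -0.183, 0.686]
force: [-0.3, 0.3, -0.2]
grip_width: 0.678
```

Request:
play_rows(motion=[[[0.05, 0, 0], 0], [[0.08, 0, 0], 0], [[0.08, 0, 0], 0]])

```text
time: 44.08
tool_pos: [0.5843, 0.2004, 0.0951]
tool_rot: [0.184, 0.68, -0.183, 0.686]
force: [-0.0, 0.2, 2.4]
grip_width: 0.677
```

Contact. Releasing and rising.

Request:
play_rows(motion=[[[0, 0, 0], 0], [[0, 0, 0], 0], [[0, 0, 0], 0], [[0, 0, 0], 0], [[0, 0, 0], 0], [[0, 0, 0], 0], [[-1, 0, 0], 0], [[-3, 0, 0], 0], [[-6, 0, 0], 0], [[-9, 0, 0], 0], [[-11, 0, 0], 0], [[-11, 0, 0], 0]], jaw=1)

```text
time: 45.58
tool_pos: [0.5844, 0.201, 0.2075]
tool_rot: [0.184, 0.678, -0.182, 0.688]
force: [0.1, 0.2, -0.4]
grip_width: 1.003
```

```bash
python3 - <<'E'
from h import *
o=get_obs();print(o["tool_pos"],o["force"],o["q"])
go(.448,.384,.2,18.7); go(.448,.384,.06,18.7)
E
```

```text
[0.58443772 0.20095663 0.20754589] [ 0.09820662  0.21040305 -0.39909151] [ 0.31500061  0.36669021  1.42781467 -0.00419098  1.33419857 -0.73062604]
shift cm [  3.72   8.99 -21.02] turn 41.3
shift cm [ 17.72   8.89 -21.18] turn 41.3
```

Request:
play_rows(motion=[[[0, 1.5, -3], 5], [[0, 3, -7], 12], [[0, 5, -12], 20], [[0, 7, -17], 29], [[0, 8.9, -21], 38], [[3, 8.9, -21.1], 41.3], [[7, 8.9, -21.1], 41.3], [[11, 8.9, -21.1], 41.3], [[14, 8.9, -21.1], 41.3], [[15, 8.9, -21.1], 41.3], [[15, 8.9, -21.1], 41.3], [[15, 8.9, -21.1], 41.3]], jaw=0.7)

```text
time: 47.08
tool_pos: [0.4492, 0.3843, 0.057]
tool_rot: [0.416, 0.57, -0.409, 0.579]
force: [-0.1, 0.4, -0.1]
grip_width: 0.702
```

```bash
python3 - <<'E'
from h import *
o=get_obs();print(o["tool_pos"],o["force"],o["grip_width"])
go(.448,.3835,.004,18.7)
p=read_camera("top"); s=read_camera("side"); ims=[]
a=np.linspace(0,6.28,40)
for q in(p,s):
    b,e=crop(q,(.584,.2,.1),25,"",8)
    for z,r,c in((.138,.0315,(0,255,0)),):
        u=(w2p(q,np.c_[.584+r*np.cos(a),.2+r*np.sin(a),0*a+z])-e+.5)*8; cv2.polylines(b,[u.astype(np.int32)],True,c,1)
    ims.append(b)
b,e=crop(s,(.448,.384,.03),25,"",8); ims.append(b)
cv2.imwrite("pics/c13.png",cv2.resize(np.hstack(ims),(798,266)))
E
```

```text
[0.44917578 0.38427207 0.05696604] [-0.13746882  0.43424328 -0.09435701] 0.7017067972587709
shift cm [ 8.44 -0.26  0.01] turn -0.0
```

View pics/c13.png

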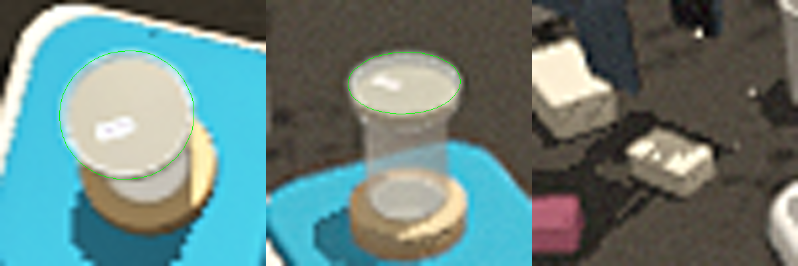

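The dish sits centred on the beaker in both views, and the fingers straddle the small block. Descending.

Request:
play_rows(motion=[[[2, -0.2, 0], 0], [[4.5, -0.2, 0], 0], [[6.5, -0.2, 0], 0], [[7.8, -0.2, 0], 0], [[8.4, -0.2, 0], 0], [[8.4, -0.2, 0], 0]])

```text
time: 47.92
tool_pos: [0.4487, 0.3839, -0.0268]
tool_rot: [0.416, 0.57, -0.408, 0.579]
force: [0.5, -0.5, 0.6]
grip_width: 0.7
```

Request:
play_rows(motion=[[[0, 0, 0], 0], [[0, 0, 0], 0], [[0, 0, 0], 0], [[0, 0, 0], 0], [[0, 0, 0], 0], [[0, 0, 0], 0], [[0, 0, 0], 0]], jaw=0.2, grip_force=12)

```text
time: 48.8
tool_pos: [0.4488, 0.384, -0.0266]
tool_rot: [0.416, 0.57, -0.408, 0.579]
force: [-1.4, -1.7, 1.8]
grip_width: 0.329
```

Request:
play_rows(motion=[[[-0.3, 0, 0], 0], [[-1, 0, 0], 0], [[-2.5, 0, 0], 0], [[-5, 0, 0], 0], [[-9, 0, 0], 0], [[-13, 0, 0], 0], [[-17, 0, 0], 0], [[-21, 0, 0], 0], [[-23, 0, 0], 0], [[-23.5, 0, 0], 0], [[-23.5, 0, 0], 0]])

```text
time: 50.18
tool_pos: [0.4448, 0.3832, 0.2084]
tool_rot: [0.416, 0.57, -0.408, 0.579]
force: [0.8, -0.4, -1.2]
grip_width: 0.331
```

```bash
python3 - <<'E'
from h import *
o=get_obs();print(o["tool_pos"],o["force"],o["grip_width"])
go(.584,.200,.23,18.7)
E
```

```text
[0.44475532 0.38323232 0.20836871] [ 0.77571822 -0.37329731 -1.19671569] 0.33143281303018807
shift cm [ 1.17  7.31 21.81] turn -0.0
```

Request:
play_rows(motion=[[[0, 0.5, 1.5], 0], [[0, 1.5, 4], 0], [[0, 2.5, 7], 0], [[0, 3.7, 10.5], 0], [[0, 4.8, 14], 0], [[0, 5.8, 17], 0], [[0, 6.6, 19.5], 0], [[0, 7.1, 21], 0], [[0, 7.3, 21.8], 0], [[0, 7.3, 21.8], 0], [[0, 7.3, 21.8], 0]])

```text
time: 51.55
tool_pos: [0.5832, 0.2007, 0.2102]
tool_rot: [0.416, 0.571, -0.408, 0.579]
force: [0.4, 0.1, -0.5]
grip_width: 0.326
```

```bash
python3 - <<'E'
from h import *
o=get_obs();print(o["tool_pos"],o["force"],o["grip_width"])
go(.584,.2,.111+.0315+.008,18.7)
E
```

```text
[0.58317018 0.20067484 0.21017847] [ 0.43487881  0.06622914 -0.51479633] 0.3257923340354728
shift cm [ 9.12 -0.08  0.07] turn 0.0
```

Request:
play_rows(motion=[[[1.5, 0, 0], 0], [[3.5, -0.1, 0], 0], [[5.5, -0.1, 0.1], 0], [[7.2, -0.1, 0.1], 0], [[8.5, -0.1, 0.1], 0], [[9.1, -0.1, 0.1], 0], [[9.1, -0.1, 0.1], 0], [[9.1, -0.1, 0.1], 0]])

```text
time: 52.55
tool_pos: [0.5845, 0.1998, 0.1199]
tool_rot: [0.416, 0.57, -0.408, 0.579]
force: [-0.0, -0.0, 0.3]
grip_width: 0.327
```

Request:
play_rows(motion=[[[0.2, 0, 0], 0], [[0.4, 0, 0], 0], [[0.5, 0, 0], 0], [[0.5, 0, 0], 0]])

```text
time: 53.05
tool_pos: [0.5845, 0.1997, 0.1148]
tool_rot: [0.416, 0.57, -0.408, 0.579]
force: [-0.2, 0.4, -0.8]
grip_width: 0.33
```

Request:
play_rows(motion=[[[0.1, 0, 0], 0], [[0.15, 0, 0], 0], [[0.15, 0, 0], 0]])

```text
time: 53.42
tool_pos: [0.5845, 0.1997, 0.1132]
tool_rot: [0.416, 0.57, -0.408, 0.579]
force: [1.0, 0.0, -0.8]
grip_width: 0.329
```

Request:
play_rows(motion=[[[0.1, 0, 0], 0], [[0.12, 0, 0], 0], [[0.12, 0, 0], 0]])

```text
time: 53.8
tool_pos: [0.5845, 0.1997, 0.112]
tool_rot: [0.416, 0.57, -0.408, 0.579]
force: [0.5, -0.1, -0.4]
grip_width: 0.329
```

Request:
play_rows(motion=[[[0.06, 0, 0], 0], [[0.06, 0, 0], 0], [[0.06, 0, 0], 0]])

```text
time: 54.18
tool_pos: [0.5845, 0.1997, 0.1114]
tool_rot: [0.416, 0.57, -0.408, 0.579]
force: [0.7, -0.4, 0.2]
grip_width: 0.33
```

Request:
play_rows(motion=[[[0.06, 0, 0], 0], [[0.06, 0, 0], 0], [[0.06, 0, 0], 0]])

```text
time: 54.55
tool_pos: [0.5845, 0.1998, 0.1108]
tool_rot: [0.416, 0.57, -0.408, 0.579]
force: [-0.1, 0.6, -0.6]
grip_width: 0.33
```

Request:
play_rows(motion=[[[0.06, 0, 0], 0], [[0.06, 0, 0], 0], [[0.06, 0, 0], 0]])

```text
time: 54.92
tool_pos: [0.5846, 0.1998, 0.1105]
tool_rot: [0.416, 0.57, -0.408, 0.579]
force: [0.1, -0.1, 2.1]
grip_width: 0.329
```

```bash
python3 - <<'E'
from h import *
f=[]
for i in range(4):
    s=read_camera("side"); f.append(get_obs()["force"])
print(np.mean(f,0),get_obs()["tool_pos"])
E
```

```text
[-1.02662904 -0.02424821  3.45838957] [0.5846063  0.19977325 0.11050147]
```

Contact at 2–3 N. Releasing and backing off.

Request:
play_rows(motion=[[[0, 0, 0], 0], [[0, 0, 0], 0], [[0, 0, 0], 0], [[0, 0, 0], 0], [[-0.3, 0, 0], 0], [[-1, 0, 0], 0], [[-3, 0, 0], 0], [[-6, 0, 0], 0], [[-9, 0, 0], 0], [[-12, 0, 0], 0], [[-12, 0, 0], 0]], jaw=0.7)

```text
time: 56.5
tool_pos: [0.5841, 0.2, 0.2337]
tool_rot: [0.418, 0.569, -0.406, 0.58]
force: [-0.2, -0.3, -1.1]
grip_width: 0.698
```

Request:
play_rows(motion=[[[0, 0, -4], 0], [[0, 0, -8], 0], [[0, 0, -13], 0], [[0, 0, -18], 0], [[0, 0, -22], 0], [[0, 0, -24], 0], [[0, 0, -24], 0]])

```text
time: 57.38
tool_pos: [0.5066, 0.4275, 0.232]
tool_rot: [0.417, 0.569, -0.406, 0.581]
force: [0.1, 0.4, -0.8]
grip_width: 0.698
```

```bash
python3 - <<'E'
from h import *
o=get_obs();print(o["tool_pos"],o["force"],o["time"])
p=read_camera("top"); s=read_camera("side"); ims=[]
for q in(p,s):
    b,e=crop(q,(.584,.2,.1),25,"",8); a=np.linspace(0,6.28,40)
    u=(w2p(q,np.c_[.584+.0315*np.cos(a),.2+.0315*np.sin(a),0*a+.138])-e+.5)*8; cv2.polylines(b,[u.astype(np.int32)],True,(0,255,0),1)
    for n in("beaker_pp","rubber_stopper","wax_block","petri_dish"): print([(n,np.round(x["location"],3).tolist(),round(x["confidence"],2)) for x in boxes_of(q,n)])
    ims.append(b)
cv2.imwrite("pics/c14.png",np.hstack(ims))
E
```

```text
[0.5066296  0.42750811 0.23200692] [ 0.06755027  0.36209593 -0.75312087] 57.375
[('beaker_pp', [0.58, 0.406, 0.037], 0.84)]
[('rubber_stopper', [0.453, 0.001, 0.028], 0.39)]
[('wax_block', [0.582, 0.201, 0.158], 0.73)]
[('petri_dish', [0.572, 0.196, 0.137], 0.76), ('petri_dish', [0.452, 0.004, 0.031], 0.17)]
[('beaker_pp', [0.575, 0.381, 0.054], 0.86)]
[('rubber_stopper', [0.453, -0.005, 0.019], 0.6)]
[('wax_block', [0.424, 0.471, 0.029], 0.64), ('wax_block', [0.58, 0.198, 0.156], 0.58), ('wax_block', [0.353, 0.371, 0.022], 0.54)]
[('petri_dish', [0.565, 0.183, 0.137], 0.7)]
```

View pics/c14.png

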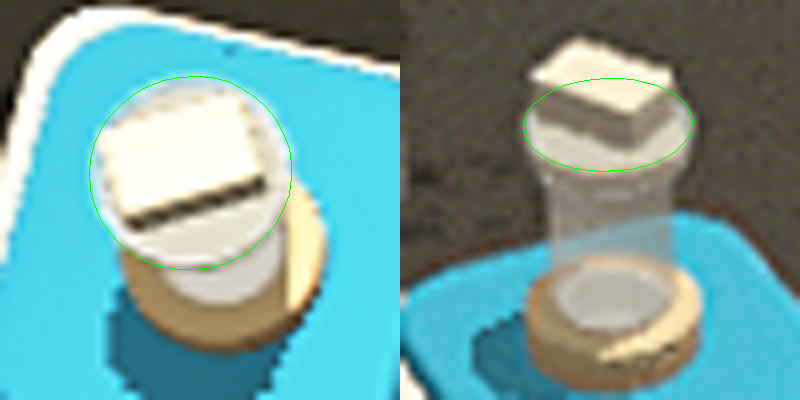

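The stack is upright and centred, and both bystanders are where they started. Handing in.

```bash
python3 -c "
from bench import *
print(hand_in())"
```

```text
the job is handed in; nothing more can be done
None
```

I built the stack on the scale in the order asked, letting go of each thing before fetching the next: tape roll, glass beaker, petri dish, then the small cream wax block. I handed it in at about 57 s of the 128 s allowed.

**Problem on the way:** the first two grasps of the tape roll closed on nothing. The fingertips really sit about 31 mm higher than the tool position reported. I found this by touching the bench with the shut fingers (8.6 N) and corrected for it from then on. No look-alike was gripped.

**Last checks:**
- **Stack:** every layer is within about 2 mm of (0.584, 0.200), and the platform's own centre measured (0.5845, 0.201). The block lies flat on the dish, and the beaker looks upright in both camera views.
- **Petri dish:** the network put it 1 to 2 cm off in the last pictures. The block hides part of the dish there. The dish outline matched the expected circle in both views, so I trusted that.
- **Bystanders:** the plastic beaker and the rubber stopper were reported at their starting positions, within the networks' accuracy of about 4 mm.
- **Forces:** contacts while placing were 1 to 4 N. The gripper was well clear of everything at the end.

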